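# Clean a flat brush in the knock-out tin and the dust-extraction slot

### The job

Clean the pigment dust off the flat brush: take it by the handle out of the wooden stand and work it bristles-down inside the empty tin, from near the bottom up to just below the rim and back down to near the bottom. Then pass it bristles-down through the narrow slot in the lid of the grey extraction box until the bristles are wholly below the lid but clear of the box's floor, and finish while holding it there, still gripped, upright, still and not pressed hard against the edges of the slot. Leave the tin standing about where it is, and leave the paint pot, mug and palette alone.

Things in the scene. Friction and masses are not known exactly. Their poses are not given: they have to be found in the camera images.
- brush_grip (a point): Middle of the light wooden handle of the loose flat brush, which stands upright, bristles down, in the stand's pocket: 150 mm above the bristle tip, 30 mm below the handle's top end. Handle 24 mm wide (y) x 12 mm thick (x), from 75 to 180 mm above the tip. z points up along the brush. Grip its two broad faces, closing along x; a half turn about z makes no difference.
- brush_tip (a point): Centre of the bristle end of the brush, its lowest point; same axes as brush_grip. The head is a rigid flat block 36 mm wide (y) x 12 mm thick (x): dark bristles 0 to 47 mm and steel ferrule 47 to 75 mm above this point.
- stand_top (a point): Middle of the pocket's mouth in the top of the fixed brush stand, a wooden block 100 (x) x 120 (y) x 60 mm high. The pocket is 18 mm (x) x 42 mm (y), 54 mm deep, so that the brush stands in it with 3 mm play on each side and its tip 6 mm above the table. z up.
- tin_floor (a point): Centre of the inner floor of the empty open round steel tin: loose, 0.2 kg, outer diameter 92 mm, inner diameter 86 mm, 110 mm high; this point is 5 mm above the table, 105 mm below the rim. z up.
- slot (a point): Centre of the slot, at the upper face of the lid of the fixed grey extraction box (150 x 150 mm, lid top 110 mm above the table, bare aluminium lid 5 mm thick; hollow, inner floor 105 mm below this point). Slot 16 mm (x) x 40 mm (y): 2 mm clearance all round the brush head. z up, y along the slot's length.
- tin: The tin itself; origin at the centre of its underside.
- brush: The flat brush, 180 mm long, about 60 g; origin at the centre of its bristle end, the same point and axes as brush_tip.
- extractor: The extraction box; origin at the centre of its underside, on the table; axes as slot. A hose stub sticks out 30 mm on its +x side and a small knob 12 mm on its -x side, both well below the lid.
- pot: Bystander: lidded paint pot, diameter 68 mm, 65 mm high, loose; origin under its centre.
- mug: Bystander: white mug, diameter 80 mm, 90 mm high, loose; origin under its centre.
- palette: Bystander: round white porcelain palette, diameter 120 mm, 8 mm thick, loose; origin under its centre.
Not all that is in view belongs to the job. What is shaped like the tin but blue is not meant.

How it is judged:
On the way, in this order (a step that is already met when the one before it is completed fails the run):
1. the brush, held, has its tip inside the tin within 40 mm of its floor (horizontal distance between brush_tip and tin_floor below 0.043 m and z of brush_tip in the frame of tin_floor between -0.005 and 0.04 m and contact force between the fingers and brush above 0.5 N), for 0.05 s.
2. the brush, held, has been raised inside the tin: tip 60 to 105 mm above its floor, still below the rim (horizontal distance between brush_tip and tin_floor below 0.043 m and z of brush_tip in the frame of tin_floor between 0.06 and 0.105 m and contact force between the fingers and brush above 0.5 N), for 0.05 s.
3. the brush is down again: tip inside the tin within 40 mm of its floor (all of step 1), for 0.05 s.
At the end, for the whole second after the job is handed in: Brush tip 46 to 102 mm below the lid top, within 15 mm of the slot centre sideways; brush tilted under 0.15 rad, under 0.03 m/s, gripped (over 1 N) and touching the box with under 8 N; tin upright on the table within 60 mm of its start (z of brush_tip in the frame of slot between -0.102 and -0.046 m and horizontal distance between brush_tip and slot below 0.015 m and angle between brush_tip's own z axis and vertical below 0.15 rad and contact force between the fingers and brush above 1 N and contact force between brush and extractor below 8 N and linear speed of brush below 0.03 m/s and angle between tin's own z axis and vertical below 0.1 rad and height (world z) of tin below 0.01 m and distance of tin from where it was at the start of the episode below 0.06 m); the arm keeps its last pose, push and grip.
It fails at once if pot pushed more than 30 mm (distance of pot from where it was at the start of the episode above 0.03 m).
It fails at once if mug pushed more than 30 mm (distance of mug from where it was at the start of the episode above 0.03 m).
It fails at once if palette pushed more than 30 mm (distance of palette from where it was at the start of the episode above 0.03 m).
It fails at once if tin tipped over (angle between tin's own z axis and vertical above 0.6 rad).
It also fails if it takes over 56 s, if anything falls off the work surface, if the arm or the gripper's body presses on something with over 40 N, if the wrist force passes 120 N, or if a joint passes its speed limit or range.

### The arm

A 6-joint arm with a two-finger parallel gripper is mounted at the origin on the work surface. World frame = base frame: x ahead of the robot, y to its left, z up, the work surface at z = 0. Lengths are in m, angles in rad, forces in N, time in s.
With the tool pointing down it reaches from about 0.425 to 0.95 m from the base axis. Payload 14.7 kg.
Tool frame: the origin (TCP) lies at the very end of the fingers, on their centre line; the grasp point (between the pads) lies 19 mm behind it; z points along the fingers, y is the direction in which the jaws open and shut (so a half turn about z gives the same grasp; the last joint's range is limited). The gripper opens to 85 mm and grips with 20 to 120 N. Pads are 22 mm wide; open, the fingers measure 114 mm over their backs; the gripper's body (76 mm by 85 mm) begins 54 mm behind the grasp point. The pads swing forward as they close: fully open they stand 13 mm farther back than shut.
Start: joints at [1.1, 0.48, 1.596, -0, 1.065, -0.047], TCP at [0.267, 0.593, 0.196] pointing down, gripper open.
Joint ranges: [-2.75, 2.75], [-0.82, 2.05], [0.23, 2.67], [-1.56, 4.7], [0.09, 2.69], [-2.92, 2.92]. Speed limits (rad/s): [1.89, 1.89, 2.39, 3.01, 3.01, 3.01].

### API

Orientations are given as [roll, pitch, yaw] about the fixed x, y, z axes, in that order (R = Rz(yaw) Ry(pitch) Rx(roll)).
In Python, from workcell import * gives the robot as it stands.
- The arm moves only by the tool arm_command, never from a script. Its argument "increments" is a list of rows, each an object with "dp": the shift along the world's x, y, z each as a share of 0.5 m, from -1 to 1, a list of three; "rotation": the turn, a rotation vector about the world's x, y, z each as a share of 180 degrees, from -1 to 1, a list of three. In form: [{"dp": [tx, ty, tz], "rotation": [wx, wy, wz]}, ...]. A call has 1 to 5 rows; each row is the pose to reach, as a shift and turn from the pose measured when the call began, turning the shorter way round; what a row does not reach only later rows make up. A row lasts 1/10 s, in which the tool goes at most 50 mm and 8.59 degrees, less where a joint would pass 70% of its speed; a pose out of reach is approached as far as the arm can. A call with a number of a shift or a turn outside -1 to 1 is refused whole. A call with a gripper value outside its range is refused whole. "fingers" is the closure, from 0 (fully open) to 1 (shut), set as the call begins (left out, the last holds). The fingers move at their own pace and stop on an object; the grip force is fixed at half the most. Time passes only in rows, so rows that repeat a pose let the fingers close. It gives the time, the measured TCP pose, the force and the opening at its end, in the units of the state.
- state(): the state, without advancing time (a new reading comes with each control period).
- grab_frame(name): name is "scene" or "top" or "wrist"; returns a dict with "frame" (420x560x3 uint8, red, green, blue), "fx", "fy", "cx", "cy" (pixels), "R" (3x3) and "t" (3): a world point X has camera coordinates R X + t. Camera axes: x right, y down, z forward; pixel columns grow to the right and rows downward; lengths in m; the calibration is good to about 2 mm. A picture is of the moment at which its call begins. There is no depth.
- sign_off(): hands the job in, once; it reports no verdict.
The state is a dict: "clock": time; "joints": joint angles; "joint_vel": joint speeds; "joint_efforts": joint torques, N m; "tcp_pos": TCP position; "eef_rot": TCP orientation; "ft_force": force on the tool from outside, world axes, zero at the start; "torque": the same for the moment, N m; "grip_width": finger opening in m.
Only numpy, scipy, OpenCV 4.12 (cv2) and the standard library are available. Lean on these libraries where they do the work, as an engineer would, in place of code of your own. Each camera call takes 0.05 s, during which the arm holds its last target.

## Working session

There is one attempt and no reset: what is moved stays moved. The work goes in short steps, Python scripts to look and compute and a tool call to move; the robot and the scene stay as the last step left them, time stands still between calls to the robot, and variables do not carry over. Pictures are saved under pics/ and viewed, and the job is handed in when it is done.

Besides the shell and the picture viewer there is one more tool, called after "Emit:" as a command line: name --argument value ..., lists and objects as JSON in quotes. arm_command: Moves the arm, as the interface text tells. Its arguments: {"type":"object","properties":{"increments":{"type":"array","items":{"type":"object","properties":{"dp":{"type":"array","items":{"type":"number"}},"rotation":{"type":"array","items":{"type":"number"}}}}},"fingers":{"type":"number"}},"required":["increments"]}

```bash
mkdir -p pics; ls; python3 - <<'E'
from workcell import *
import cv2
print(state())
for n in ("scene","top","wrist"):
    f=grab_frame(n); cv2.imwrite(f"pics/{n}0.png",cv2.cvtColor(f["frame"],cv2.COLOR_RGB2BGR))
    import pickle; pickle.dump(f,open(f"pics/{n}0.pkl","wb"))
    print(n,f["fx"],f["fy"],f["cx"],f["cy"],f["R"],f["t"])
E
```

```text
pics
{'clock': 0.0, 'joints': array([ 1.10038955e+00,  4.80824717e-01,  1.59688111e+00,  2.28899538e-05,
        1.06509227e+00, -4.65719913e-02]), 'joint_vel': array([ 0.00026324,  0.00234788, -0.00307153, -0.00025798,  0.00026994,
        0.00038537]), 'joint_efforts': array([ 3.36049598e-03, -9.50627518e+01, -4.30194032e+01,  4.22756948e-04,
        1.16189409e-02, -1.09556147e-04]), 'tcp_pos': array([0.26706781, 0.59209875, 0.19537434]), 'eef_rot': array([-3.14038945e+00, -7.61093799e-05,  2.71774672e+00]), 'ft_force': array([-0.13361362, -0.13166311, -0.55844127]), 'torque': array([ 0.01428327, -0.01993298,  0.04021555]), 'grip_width': 0.0858048000220958}
scene 432.94443045595364 432.94443045595364 271.6421232038012 206.8085358493257 [[-0.11091364  0.99382806  0.00198892]
 [ 0.68013728  0.07736389 -0.72899116]
 [-0.72464574 -0.07950232 -0.68452022]] [ 0.04414725 -0.31467499  1.46576134]
top 478.0015296756154 478.0015296756154 271.2239690037064 213.6566537778679 [[ 0.14008449 -0.99013544  0.0028545 ]
 [-0.97009974 -0.13782578 -0.19977623]
 [ 0.19819895  0.0252164  -0.97983739]] [-0.0647214   0.59980857  1.16387974]
wrist 293.1479004385848 293.1479004385848 278.11064113385265 211.79379612392438 [[ 0.410596    0.91181463 -0.00223556]
 [ 0.86298878 -0.38781551  0.32380473]
 [ 0.29438291 -0.13488219 -0.94612129]] [-0.6491464  -0.04215631  0.38188783]
```

View pics/scene0.png

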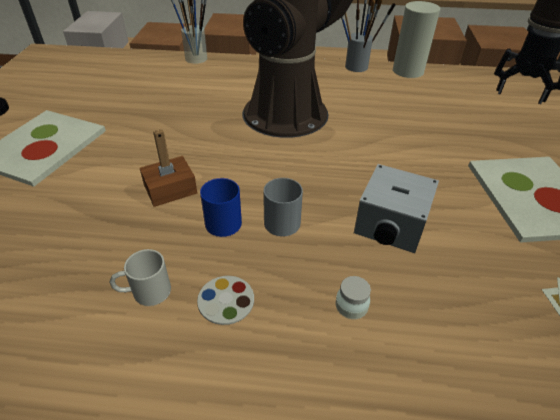

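View pics/top0.png

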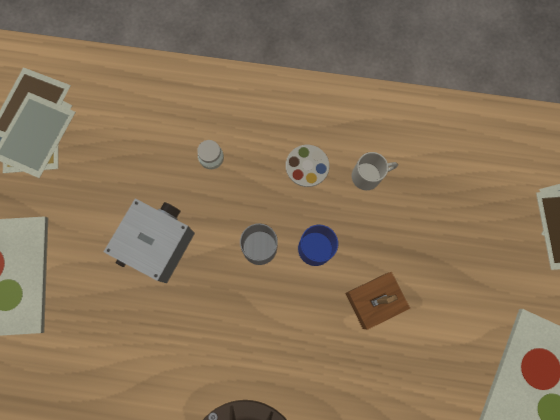

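View pics/wrist0.png

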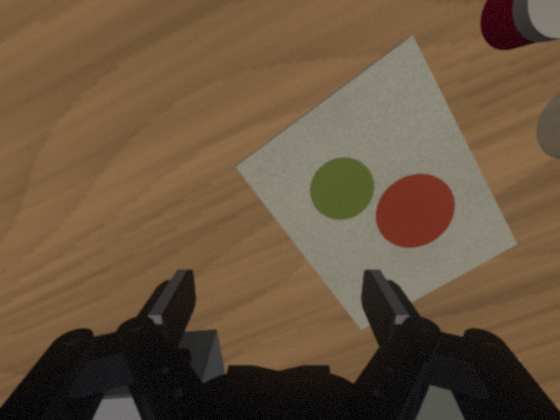

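The scene picture shows the stand with the brush at (165,165), a blue can at (222,207), a grey tin at (283,207), and the grey box at (397,207) with its slot at (401,190). The mug is at (148,278), the palette at (226,300) and the pot at (353,297). In the top view these are: stand (378,300), blue can (318,246), grey tin (260,245), box (150,240). I'll enlarge them next.

```bash
cat > h.py <<'E'
import numpy as np,cv2,pickle
from scipy.spatial.transform import Rotation as Rn
def load(n): return pickle.load(open(f"pics/{n}.pkl","rb"))
def ray(f,u,v):
    d=np.array([(u-f["cx"])/f["fx"],(v-f["cy"])/f["fy"],1.0]); R=np.array(f["R"]);t=np.array(f["t"])
    return -R.T@t, R.T@d
def atz(f,u,v,z):
    c,d=ray(f,u,v); return c+d*(z-c[2])/d[2]
def proj(f,X):
    p=np.array(f["R"])@np.array(X)+np.array(f["t"]); return np.array([f["fx"]*p[0]/p[2]+f["cx"],f["fy"]*p[1]/p[2]+f["cy"]])
def tri(obs):
    A=np.zeros((3,3));b=np.zeros(3)
    for f,u,v in obs:
        c,d=ray(f,u,v);d=d/np.linalg.norm(d);P=np.eye(3)-np.outer(d,d);A+=P;b+=P@c
    X=np.linalg.solve(A,b); return X,[proj(f,X)-[u,v] for f,u,v in obs]
def crop(f,x0,y0,w,h,s,name):
    im=cv2.cvtColor(f["frame"],cv2.COLOR_RGB2BGR)[y0:y0+h,x0:x0+w]
    im=cv2.resize(im,None,fx=s,fy=s,interpolation=cv2.INTER_CUBIC)
    for i in range(0,w,10):
        cv2.line(im,(i*s,0),(i*s,10 if (x0+i)%50 else 25),(0,255,255),1)
        if (x0+i)%20==0: cv2.putText(im,str(x0+i),(i*s+2,10),0,.4,(0,255,255),1)
    for i in range(0,h,10):
        cv2.line(im,(0,i*s),(10,i*s),(0,255,255),1)
        if (y0+i)%20==0: cv2.putText(im,str(y0+i),(12,i*s+4),0,.4,(0,255,255),1)
    cv2.imwrite(f"pics/{name}.png",im)
E
python3 - <<'E'
from h import *
s,t=load("scene0"),load("top0")
crop(t,100,190,100,100,6,"c_box"); crop(t,225,215,190,120,4,"c_mid"); crop(s,130,110,190,140,4,"c_smid"); crop(s,340,150,110,100,6,"c_sbox")
E
```

```text
(no output)
```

View pics/c_box.png

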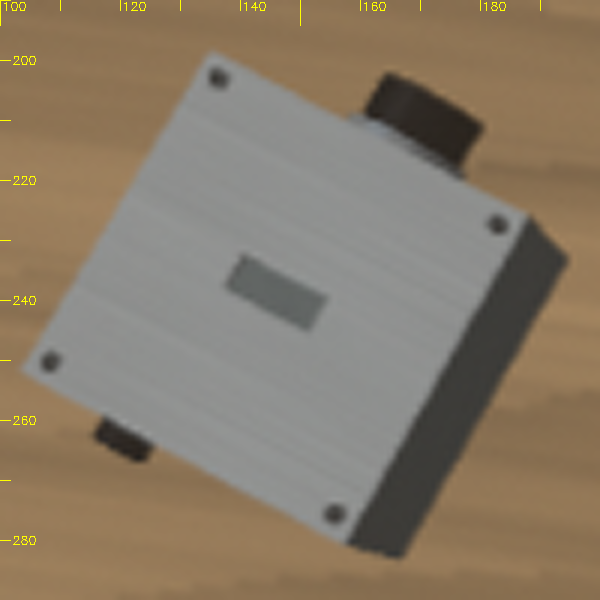

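View pics/c_mid.png

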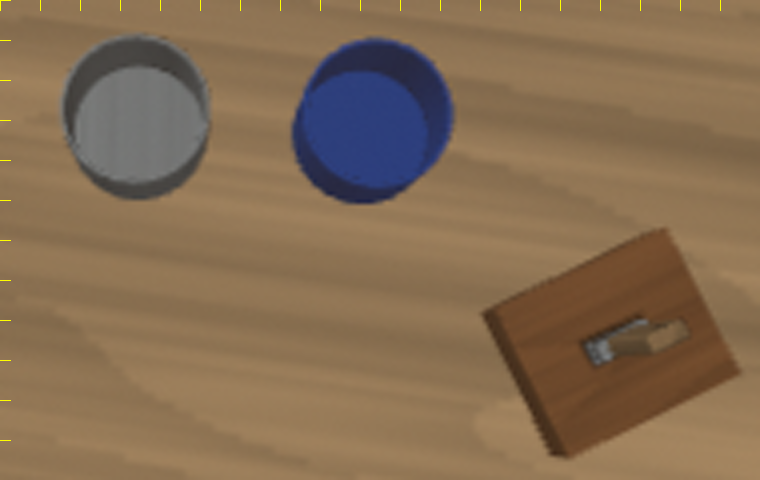

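View pics/c_smid.png

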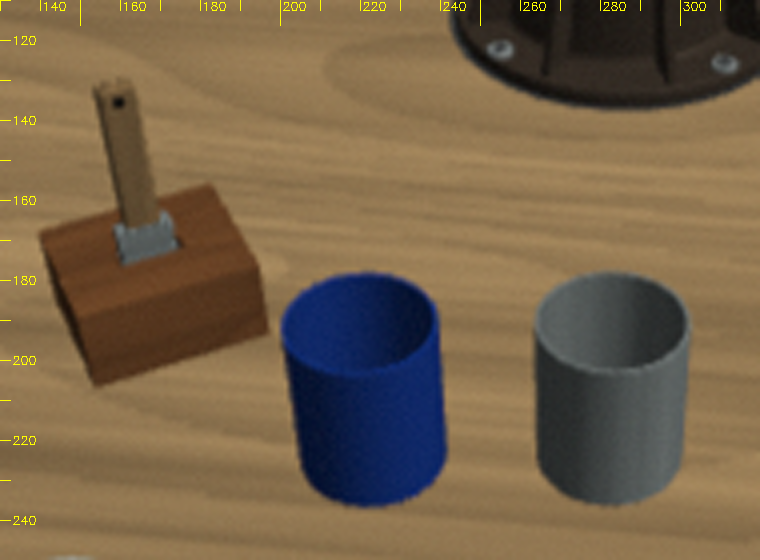

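View pics/c_sbox.png

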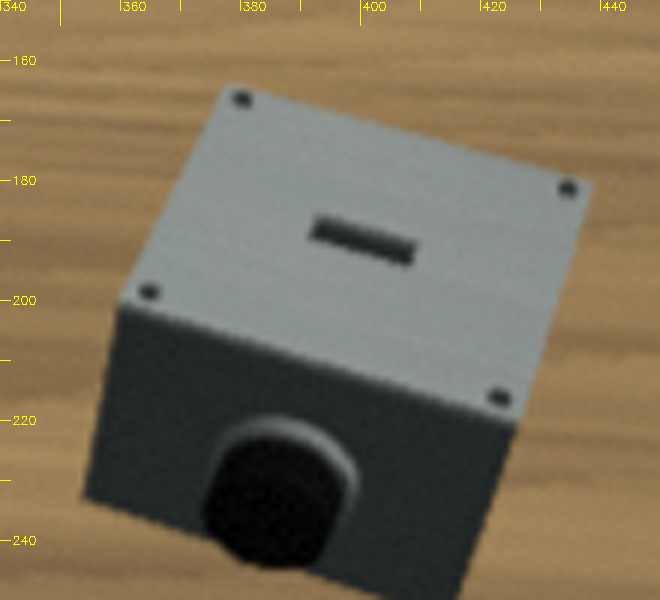

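```bash
python3 - <<'E'
from h import *
s,t=load("scene0"),load("top0")
crop(t,365,280,50,45,12,"c_br"); crop(s,145,125,50,60,10,"c_sbr")
T=[(135,198.7),(188,225.7),(157.8,280.8),(103.7,251.5)]
S=[(426,220.8),(359.7,200.3),(377.5,164.2),(439,180.8)]
P=[]
for a,b in zip(T,S):
    X,e=tri([(t,*a),(s,*b)]); P.append(X); print(X.round(4),np.round(e,1).tolist(), atz(t,*a,.11).round(4),atz(s,*b,.11).round(4))
P=np.array(P);print("lid c",P.mean(0), [np.linalg.norm(P[i]-P[(i+1)%4]).round(4) for i in range(4)])
for nm,f,q in (("t",t,T),("s",s,S)):
    Q=np.array([atz(f,*a,.11) for a in q]); y=Q[0]-Q[1]+Q[3]-Q[2]; x=Q[0]-Q[3]+Q[1]-Q[2]
    print(nm,Q.mean(0).round(4),[np.linalg.norm(Q[i]-Q[(i+1)%4]).round(4) for i in range(4)],"yaw",np.degrees(np.arctan2(-y[0],y[1])),np.degrees(np.arctan2(x[1],x[0])))
TS=[(140.2,232.3),(154.7,239.3),(151.8,245.2),(137.3,238.2)]
SS=[(408.7,194.5),(391.3,189.8),(392.7,186),(409.5,190.3)]
for f,q in ((t,TS),(s,SS)):
    Q=np.array([atz(f,*a,.11) for a in q]);y=Q[0]-Q[1]+Q[3]-Q[2]; print("slot",Q.mean(0).round(4),[np.linalg.norm(Q[i]-Q[(i+1)%4]).round(4) for i in range(4)],np.degrees(np.arctan2(-y[0],y[1])))
# tin rims
for nm,f,box in (("t",t,(235,215,50,60)),("s",s,(258,170,50,75))): pass
SC=[(139.5,168.2),(183,156.2),(195,176.5),(149.5,188)]
Q=np.array([atz(s,*a,.06) for a in SC]); print("stand s",Q.round(3).tolist(),Q.mean(0),[np.linalg.norm(Q[i]-Q[(i+1)%4]).round(4) for i in range(4)])
for a in [(390.75,272.5),(410,308)]: print(atz(t,*a,.06))
# tin rim ellipse: extremes scene (534..690 x,272..374 y)/4
print("tin rim s", atz(s,130+612/4,110+323/4,.11), "top", atz(t,225+136/4,215+ (35+165)/8,.11))
E
```

```text
[0.5832 0.3577 0.1087] [[-0.0, -0.0], [-0.0, 0.0]] [0.583  0.3573 0.11  ] [0.5845 0.3573 0.11  ]
[0.5346 0.2163 0.1103] [[-0.2, -0.0], [-0.2, 0.0]] [0.5346 0.2159 0.11  ] [0.5341 0.2168 0.11  ]
[0.393  0.2651 0.1095] [[-0.4, -0.1], [-0.4, 0.0]] [0.393  0.2639 0.11  ] [0.3934 0.266  0.11  ]
[0.4437 0.4069 0.1107] [[-0.4, -0.1], [-0.4, 0.1]] [0.4437 0.4063 0.11  ] [0.4425 0.4082 0.11  ]
lid c [0.4886475  0.31150346 0.10982655] [np.float64(0.1496), np.float64(0.1498), np.float64(0.1507), np.float64(0.1479)]
t [0.4886 0.3108 0.11  ] [np.float64(0.1494), np.float64(0.1496), np.float64(0.1512), np.float64(0.1476)] yaw -19.24263114277772 -19.06184416186473
s [0.4886 0.3121 0.11  ] [np.float64(0.1492), np.float64(0.149), np.float64(0.1504), np.float64(0.1509)] yaw -19.390358806572483 -19.511527394797632
slot [0.4886 0.3112 0.11  ] [np.float64(0.04), np.float64(0.0158), np.float64(0.0399), np.float64(0.0158)] -17.36789158710267
slot [0.4876 0.3129 0.11  ] [np.float64(0.0404), np.float64(0.015), np.float64(0.0393), np.float64(0.0157)] -17.200210349257993
stand s [[0.416, -0.352, 0.06], [0.351, -0.251, 0.06], [0.433, -0.197, 0.06], [0.491, -0.3, 0.06]] [ 0.42291657 -0.27472055  0.06      ] [np.float64(0.1202), np.float64(0.0985), np.float64(0.1182), np.float64(0.0914)]
[ 0.49637004 -0.29700542  0.06      ]
[ 0.41613095 -0.35193256  0.06      ]
tin rim s [0.5209294  0.04015062 0.11      ] top [0.52413471 0.03909083 0.11      ]
```

View pics/c_br.png

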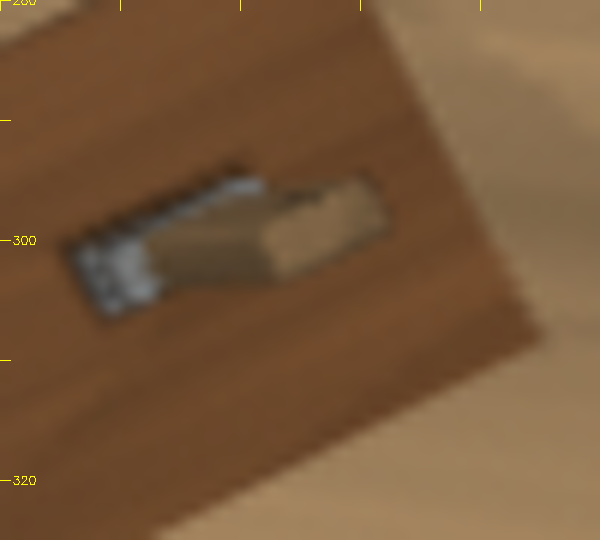

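View pics/c_sbr.png

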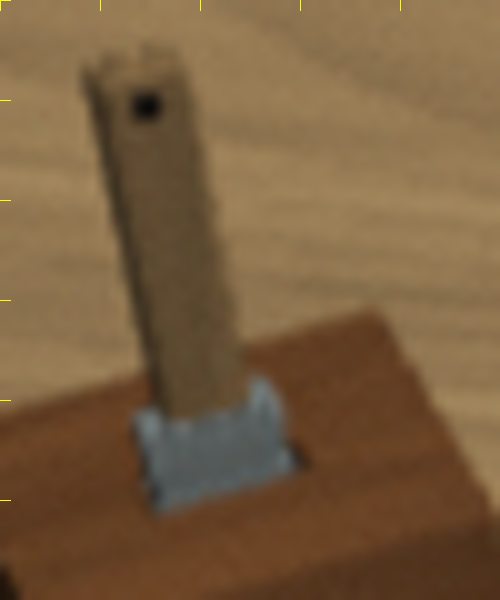

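```bash
python3 - <<'E'
from h import *
s,t=load("scene0"),load("top0")
tc=[(258,240),(362,172),(390,220),(275,280)]
for a in tc: print(atz(t,365+a[0]/12,280+a[1]/12,.186).round(4))
print("T", atz(t,365+321/12,280+228/12,.186)); print("S",atz(s,145+13.5,125+7.0,.186))
print(tri([(t,365+321/12,280+228/12),(s,158.5,132)]))
# pocket/ferrule at z=.06
print("ferrule front mouth S", atz(s,145+22.5,125+48.5,.06), "knot", atz(s,145+16,125+41,.081),atz(s,145+26.5,125+38,.081))
print("pocket T corners", [atz(t,365+a/12,280+b/12,.06).round(4) for a,b in [(65,245),(105,318),(240,168)]])
print("proj stand c top z.06", [ (proj(t,[.4235,-.2745,z]),proj(s,[.4235,-.2745,z])) for z in (.06,.186)])
E
```

```text
[ 0.4203 -0.2631  0.186 ]
[ 0.4354 -0.281   0.186 ]
[ 0.4274 -0.2869  0.186 ]
[ 0.4135 -0.2669  0.186 ]
T [ 0.42412281 -0.27444908  0.186     ]
S [ 0.42603033 -0.27373987  0.186     ]
(array([ 0.42417159, -0.27465551,  0.18473054]), [array([-0.04832044,  0.00534649]), array([-0.04447231, -0.00581184])])
ferrule front mouth S [ 0.42944318 -0.27134394  0.06      ] knot [ 0.42622579 -0.28609688  0.081     ] [ 0.41070175 -0.26257846  0.081     ]
pocket T corners [array([ 0.4208, -0.2534,  0.06  ]), array([ 0.4072, -0.263 ,  0.06  ]), array([ 0.4414, -0.2877,  0.06  ])]
proj stand c top z.06 [(array([379.01460207, 300.52145247]), array([166.97531987, 172.00482544])), (array([391.74757294, 299.28602863]), array([158.50829327, 131.40300838]))]
```

Emit:
arm_command --increments '[{"dp":[0.06,-0.1,0.02],"rotation":[0,0,0]},{"dp":[0.12,-0.2,0.04],"rotation":[0,0,0]},{"dp":[0.18,-0.3,0.06],"rotation":[0,0,0]},{"dp":[0.24,-0.38,0.08],"rotation":[0,0,0]},{"dp":[0.3,-0.46,0.1],"rotation":[0,0,0]}]' --fingers 0

```text
clock: 0.65
tcp_pos: [0.4005, 0.3837, 0.2401]
eef_rot: [-3.14, -0.0, 2.718]
ft_force: [1.5, -0.2, -0.3]
grip_width: 0.0856
```

The brush stands upright at (0.424, -0.2745), agreeing between both cameras, with x axis at about 33.5°. Two cans could be the tin: blue at (318,246) and bare grey steel at (260,245) in the top view. The enlarged crop confirms the grey one, which is open and empty, at about (0.523, 0.040). Moving on toward the stand.

Emit:
arm_command --increments '[{"dp":[0.03,-0.1,0.02],"rotation":[0,0,0]},{"dp":[0.07,-0.2,0.04],"rotation":[0,0,0]},{"dp":[0.11,-0.3,0.05],"rotation":[0,0,0]},{"dp":[0.15,-0.4,0.05],"rotation":[0,0,0]},{"dp":[0.18,-0.5,0.05],"rotation":[0,0,0]}]'

```text
clock: 1.15
tcp_pos: [0.4851, 0.1507, 0.2653]
eef_rot: [-3.141, 0.0, 2.718]
ft_force: [0.6, -0.2, 0.3]
grip_width: 0.0857
```

Emit:
arm_command --increments '[{"dp":[0.02,-0.1,0],"rotation":[0,0,-0.04]},{"dp":[0.02,-0.2,0],"rotation":[0,0,-0.08]},{"dp":[0.02,-0.3,0],"rotation":[0,0,-0.12]},{"dp":[0,-0.4,0],"rotation":[0,0,-0.16]},{"dp":[0,-0.5,0],"rotation":[0,0,-0.18]}]'

```text
clock: 1.65
tcp_pos: [0.4839, -0.0973, 0.2653]
eef_rot: [-3.141, 0.0, 2.148]
ft_force: [1.7, -0.0, -0.3]
grip_width: 0.0852
```

Emit:
arm_command --increments '[{"dp":[-0.03,-0.09,0],"rotation":[0,0,0.002]},{"dp":[-0.06,-0.18,0],"rotation":[0,0,0.002]},{"dp":[-0.09,-0.27,0],"rotation":[0,0,0.002]},{"dp":[-0.12,-0.354,0],"rotation":[0,0,0.002]},{"dp":[-0.12,-0.354,0],"rotation":[0,0,0.002]}]'

```text
clock: 2.15
tcp_pos: [0.4221, -0.2787, 0.2651]
eef_rot: [-3.14, 0.001, 2.15]
ft_force: [0.2, 0.4, 0.4]
grip_width: 0.0851
```

```bash
cat >> h.py <<'E'
def shot(*names):
    from workcell import grab_frame
    for k in names:
        n,tag=k
        f=grab_frame(n); pickle.dump(f,open(f"pics/{tag}.pkl","wb")); cv2.imwrite(f"pics/{tag}.png",cv2.cvtColor(f["frame"],cv2.COLOR_RGB2BGR))
E
python3 - <<'E'
from h import *
from workcell import state
shot(("wrist","w1")); st=state(); print(st["tcp_pos"],st["eef_rot"])
f=load("w1")
a=np.radians(33.5);x=np.array([np.cos(a),np.sin(a),0]);y=np.array([-np.sin(a),np.cos(a),0])
for z in (.186,.081,.06): print(z,proj(f,[.4242,-.2745,z]))
# stand-top corners predicted
c=np.array([.4242,-.2745,.06]);print([proj(f,c+i*.05*x+j*.06*y).round() for i,j in ((1,1),(1,-1),(-1,-1),(-1,1))])
E
```

```text
[ 0.42273606 -0.27652293  0.26502645] [-3.14028067e+00 -1.47968314e-04  2.15002023e+00]
0.186 [283.17911236 205.11709706]
0.081 [282.07593243 179.78396554]
0.06 [281.92288678 176.26946591]
[array([322., 129.]), array([318., 219.]), array([246., 219.]), array([242., 130.])]
```

View pics/w1.png

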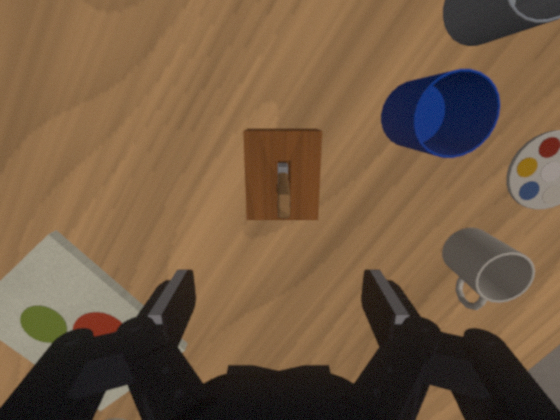

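The wrist view shows the stand top with corners (244,130), (321,129), (319,219), (247,219) and the handle top at (284,205). My prediction matches within 2 px. Descending.

Emit:
arm_command --increments '[{"dp":[0.003,0.004,-0.05],"rotation":[0,0,0.001]},{"dp":[0.003,0.004,-0.11],"rotation":[0,0,0.001]},{"dp":[0.003,0.004,-0.17],"rotation":[0,0,0.001]},{"dp":[0.003,0.004,-0.22],"rotation":[0,0,0.001]},{"dp":[0.003,0.004,-0.256],"rotation":[0,0,0.001]}]'

```text
clock: 2.7
tcp_pos: [0.424, -0.273, 0.1354]
eef_rot: [-3.14, -0.002, 2.154]
ft_force: [0.2, -0.8, 0.2]
grip_width: 0.0855
```

Emit:
arm_command --increments '[{"dp":[0,0,0],"rotation":[0,0,0]},{"dp":[0,0,0],"rotation":[0,0,0]},{"dp":[0,0,0],"rotation":[0,0,0]}]'

```text
clock: 3.0
tcp_pos: [0.4247, -0.2729, 0.1364]
eef_rot: [-3.14, -0.001, 2.155]
ft_force: [-0.1, -0.5, -0.0]
grip_width: 0.0851
```

```bash
python3 - <<'E'
from h import *
from workcell import state
shot(("wrist","w2"),("top","t2")); st=state(); print(st["tcp_pos"],st["eef_rot"],st["ft_force"])
f=load("w2"); print(proj(f,[.4242,-.2745,.186]),proj(f,[.4242,-.2745,.06]))
crop(f,150,60,260,230,3,"c_w2")
E
```

```text
[ 0.42465741 -0.27320227  0.1364645 ] [-3.14046037e+00 -1.84419003e-04  2.15448794e+00] [ 1.30633799e-01 -3.74765851e-01 -1.32502642e-04]
[276.09063979 288.24413928] [277.3172479  209.71419471]
```

View pics/c_w2.png

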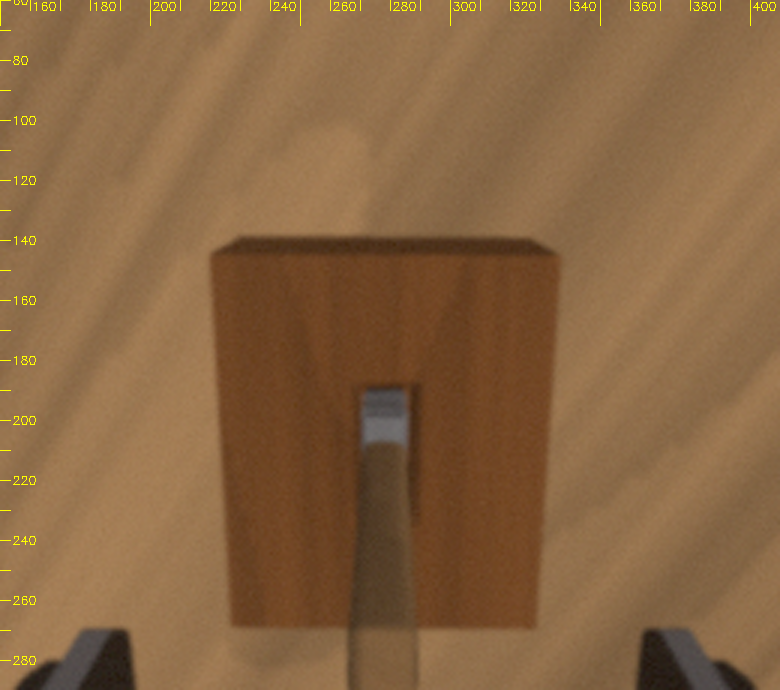

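The wrist crop shows the handle centred at column ~278, midway between the fingers (inner edges ~194 and ~363), with the ferrule edges parallel to the pads. Closing.

Emit:
arm_command --increments '[{"dp":[0,0,0],"rotation":[0,0,0]},{"dp":[0,0,0],"rotation":[0,0,0]},{"dp":[0,0,0],"rotation":[0,0,0]},{"dp":[0,0,0],"rotation":[0,0,0]},{"dp":[0,0,0],"rotation":[0,0,0]}]' --fingers 1

```text
clock: 3.6
tcp_pos: [0.4246, -0.2732, 0.1365]
eef_rot: [-3.14, -0.0, 2.154]
ft_force: [-0.7, -0.2, -0.1]
grip_width: 0.0124
```

Emit:
arm_command --increments '[{"dp":[0,0,0],"rotation":[0,0,0]},{"dp":[0,0,0],"rotation":[0,0,0]},{"dp":[0,0,0],"rotation":[0,0,0]},{"dp":[0,0,0],"rotation":[0,0,0]},{"dp":[0,0,0],"rotation":[0,0,0]}]'

```text
clock: 4.1
tcp_pos: [0.4248, -0.2734, 0.1366]
eef_rot: [-3.141, 0.0, 2.154]
ft_force: [0.9, 0.2, 5.4]
grip_width: 0.0105
```

Gripped (opening ≈ 11 mm). Lifting straight up.

Emit:
arm_command --increments '[{"dp":[0,0,0.01],"rotation":[0,0,0]},{"dp":[0,0,0.03],"rotation":[0,0,0]},{"dp":[0,0,0.06],"rotation":[0,0,0]},{"dp":[0,0,0.1],"rotation":[0,0,0]},{"dp":[0,0,0.14],"rotation":[0,0,0]}]'

```text
clock: 4.6
tcp_pos: [0.4246, -0.2733, 0.2079]
eef_rot: [-3.141, 0.0, 2.154]
ft_force: [-0.0, 0.0, -0.7]
grip_width: 0.0105
```

Emit:
arm_command --increments '[{"dp":[0,0,0.06],"rotation":[0,0,0]},{"dp":[0,0,0.12],"rotation":[0,0,0]},{"dp":[0,0,0.18],"rotation":[0,0,0]},{"dp":[0,0,0.22],"rotation":[0,0,0]},{"dp":[0,0,0.22],"rotation":[0,0,0]}]'

```text
clock: 5.1
tcp_pos: [0.4257, -0.274, 0.3214]
eef_rot: [3.141, 0.005, 2.154]
ft_force: [0.4, -0.5, -1.8]
grip_width: 0.0101
```

```bash
python3 - <<'E'
from h import *
from workcell import state
shot(("wrist","w3"),("top","t3"),("scene","s3")); st=state(); print(st["tcp_pos"],st["eef_rot"],st["ft_force"],st["grip_width"])
f=load("s3"); p=proj(f,st["tcp_pos"]); print(p)
crop(f,max(0,int(p[0])-60),max(0,int(p[1])-50),120,140,4,"c_s3")
f=load("t3"); p=proj(f,st["tcp_pos"]); print(p)
E
```

```text
[ 0.42421168 -0.27292647  0.3175508 ] [-3.14029658e+00 -6.29144834e-04  2.15439799e+00] [-0.56938969  0.23230793 -0.33370545] 0.010163052124960829
[148.63596385  81.44348238]
[407.8734907  297.16340174]
```

View pics/c_s3.png

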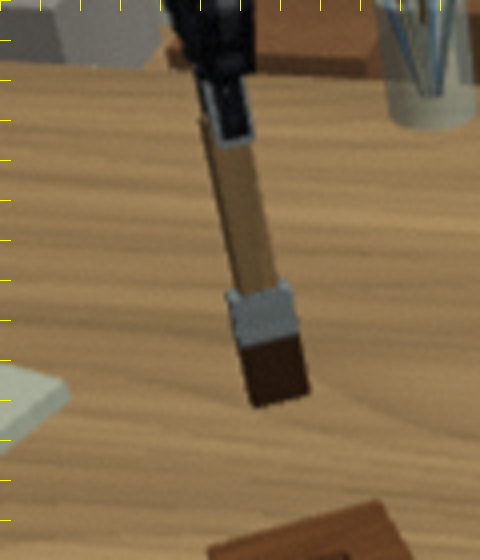

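View pics/w3.png

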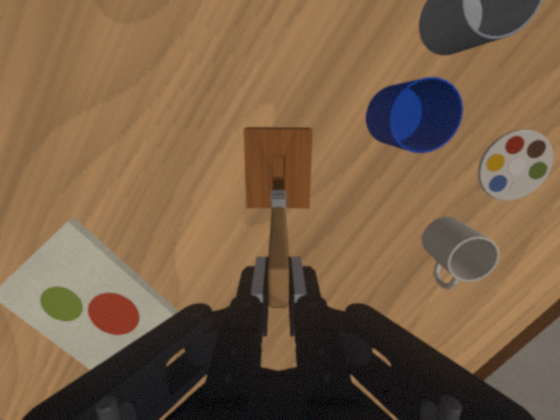

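View pics/t3.png

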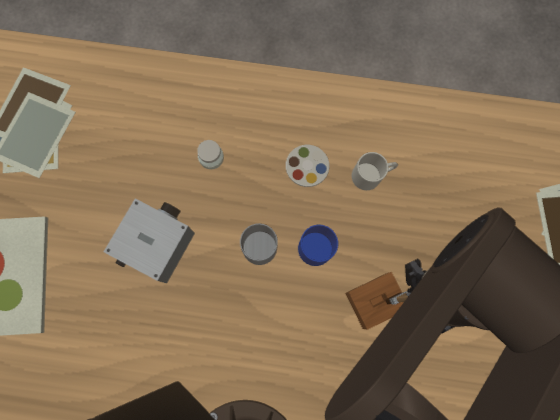

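```bash
cat >> h.py <<'E'
def brushpts(tcp,eef,dz=.1306,dx=0,dy=0,rx=0,ry=0):
    R=Rn.from_euler("xyz",eef).as_matrix() # tool
    # brush frame: z up=-toolz, x=tool y, y= tool x
    B=np.stack([R[:,1],R[:,0],-R[:,2]],1)
    tip=np.array(tcp)+B@np.array([dx,dy,-dz])
    P=[]
    for z in (0,.047,.075):
        for i,j in ((1,1),(1,-1),(-1,-1),(-1,1)): P.append(tip+B@np.array([i*.006,j*.018,z]))
    return tip,np.array(P)
def overlay(f,P,x0,y0,w,h,s,name):
    im=cv2.cvtColor(f["frame"],cv2.COLOR_RGB2BGR)[y0:y0+h,x0:x0+w]
    im=cv2.resize(im,None,fx=s,fy=s,interpolation=cv2.INTER_CUBIC)
    q=[((proj(f,p)-[x0,y0]+.5)*s).astype(int) for p in P]
    for k in range(0,len(q),4):
        for i in range(4): cv2.line(im,tuple(map(int,q[k+i])),tuple(map(int,q[k+(i+1)%4])),(0,255,255),1)
    cv2.imwrite(f"pics/{name}.png",im)
E
python3 - <<'E'
from h import *
from workcell import state
st=state(); tip,P=brushpts(st["tcp_pos"],st["eef_rot"]); print(tip)
overlay(load("s3"),P,130,60,60,80,8,"o_s3"); overlay(load("w3"),P,230,160,100,100,6,"o_w3")
E
```

```text
[ 0.42402515 -0.27295118  0.18695094]
```

View pics/o_s3.png

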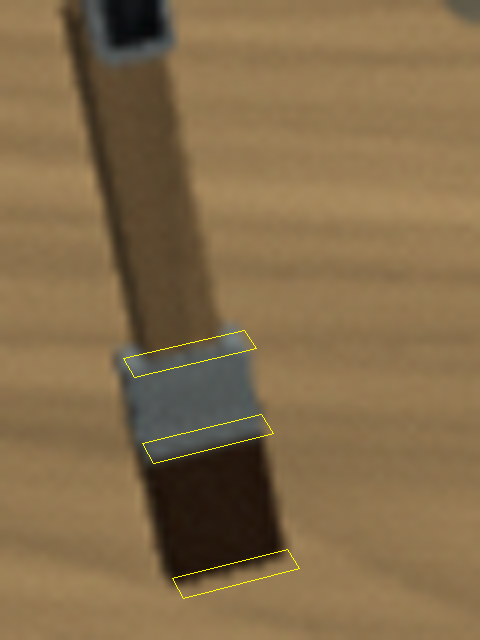

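View pics/o_w3.png

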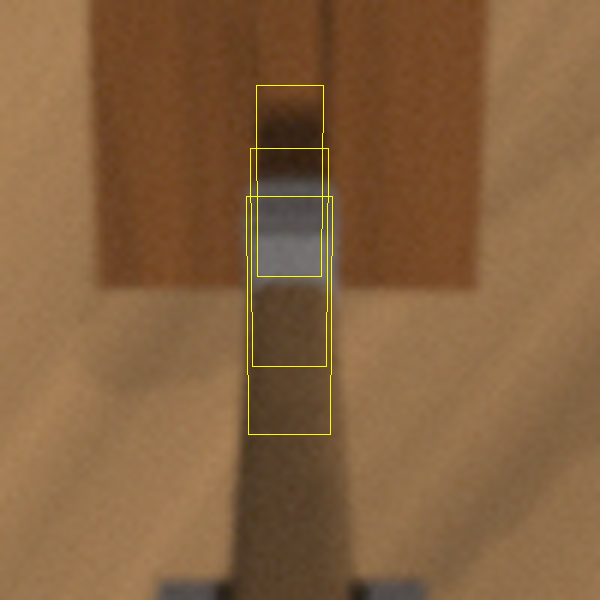

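The first lift pictures were taken before the arm had settled, and the overlay is off by a few mm. I'll let it settle and retake them.

Emit:
arm_command --increments '[{"dp":[0,0,0],"rotation":[0,0,0]},{"dp":[0,0,0],"rotation":[0,0,0]},{"dp":[0,0,0],"rotation":[0,0,0]}]'

```text
clock: 5.55
tcp_pos: [0.424, -0.2728, 0.317]
eef_rot: [-3.14, -0.002, 2.154]
ft_force: [0.4, 0.1, -0.5]
grip_width: 0.0103
```

```bash
python3 - <<'E'
from h import *
from workcell import state
st=state();shot(("wrist","w4"),("top","t4"),("scene","s4")); print(st["tcp_pos"],st["eef_rot"]);st=state(); print(st["tcp_pos"],st["eef_rot"],st["joint_vel"].round(3))
tip,P=brushpts(st["tcp_pos"],st["eef_rot"]); print(tip)
crop(load("s4"),130,60,60,80,8,"o_s4"); crop(load("w4"),230,160,100,100,6,"o_w4"); crop(load("t4"),350,260,80,60,8,"o_t4")
w,s=load("w4"),load("s4")
B=P[8]; 
for n,f in (("w",w),("s",s),("t",load("t4"))): print(n,[proj(f,p).round(1).tolist() for p in P])
E
```

```text
[ 0.42399227 -0.27277666  0.31696072] [-3.13992448e+00 -1.67556970e-03  2.15435199e+00]
[ 0.42415179 -0.27289608  0.31731443] [-3.14015437e+00 -1.05661425e-03  2.15438787e+00] [ 0.002 -0.002 -0.    -0.001  0.001  0.001]
[ 0.423919   -0.27288443  0.18671464]
w [[284.3, 177.0], [284.1, 209.0], [273.2, 209.0], [273.1, 177.0], [285.3, 187.8], [284.9, 224.4], [272.4, 224.4], [272.2, 187.8], [286.0, 196.2], [285.6, 236.2], [271.8, 236.2], [271.5, 196.2]]
s [[167.0, 130.6], [152.5, 134.4], [151.1, 131.9], [165.5, 128.2], [163.7, 113.8], [148.7, 117.5], [147.3, 115.0], [162.2, 111.4], [161.7, 103.2], [146.3, 106.8], [144.9, 104.4], [160.2, 100.8]]
t [[382.7, 300.0], [397.0, 293.0], [399.6, 297.9], [385.2, 305.0], [387.8, 299.5], [402.8, 292.1], [405.5, 297.3], [390.5, 304.7], [391.1, 299.1], [406.5, 291.6], [409.2, 296.9], [393.9, 304.5]]
```

View pics/o_s4.png

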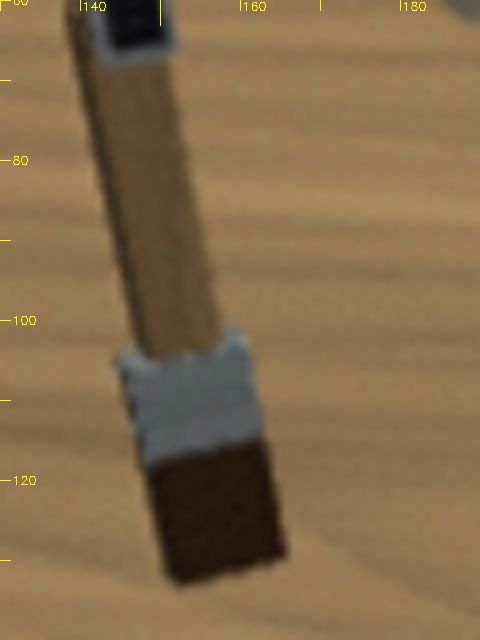

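View pics/o_w4.png

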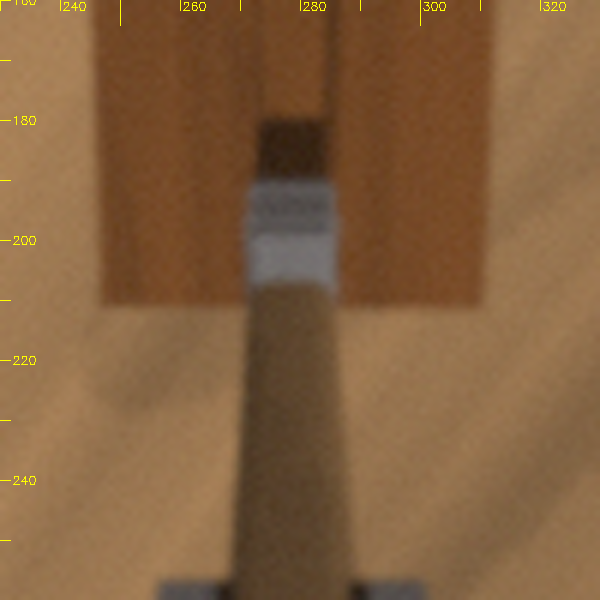

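View pics/o_t4.png

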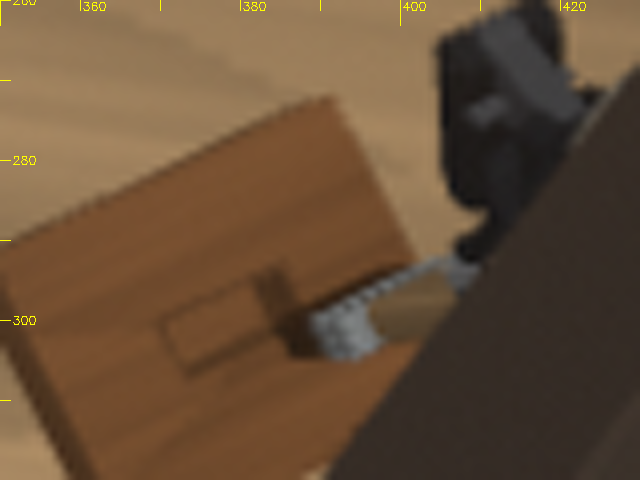

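The wrist view puts the bristle end at columns 273–284, row 180, against a prediction of row 177. The scene view agrees within about 1 px. So the brush hangs upright in the grip with about 1–3 mm offset along its width. Next, move over the tin while turning toward the slot's yaw.

Emit:
arm_command --increments '[{"dp":[0.024,0.078,0],"rotation":[0,0,-0.036]},{"dp":[0.049,0.156,0],"rotation":[0,0,-0.072]},{"dp":[0.073,0.234,0],"rotation":[0,0,-0.108]},{"dp":[0.098,0.313,0],"rotation":[0,0,-0.144]},{"dp":[0.122,0.391,0],"rotation":[0,0,-0.18]}]'

```text
clock: 6.2
tcp_pos: [0.4854, -0.0758, 0.3174]
eef_rot: [-3.14, -0.001, 1.584]
ft_force: [0.3, -0.8, -0.2]
grip_width: 0.0102
```

```bash
python3 - <<'E'
from workcell import state
import numpy as np
st=state();print(st["clock"],st["tcp_pos"],st["eef_rot"],st["joints"].round(2)); print((np.array([.522,.040,.317])-st["tcp_pos"])/.5, (1.239-st["eef_rot"][2])/np.pi)
E
```

```text
6.2 [ 0.48544677 -0.0757891   0.31739352] [-3.14044705e+00 -9.73258327e-04  1.58403694e+00] [-0.22  0.14  1.78  0.    1.22 -0.23]
[ 0.07310645  0.2315782  -0.00078704] -0.10982867016535168
```

Emit:
arm_command --increments '[{"dp":[0.022,0.07,0],"rotation":[0,0,-0.036]},{"dp":[0.044,0.14,0],"rotation":[0,0,-0.072]},{"dp":[0.066,0.21,0],"rotation":[0,0,-0.11]},{"dp":[0.073,0.232,0],"rotation":[0,0,-0.11]},{"dp":[0.073,0.232,0],"rotation":[0,0,-0.11]}]'

```text
clock: 6.7
tcp_pos: [0.5222, 0.0415, 0.3171]
eef_rot: [-3.14, -0.001, 1.243]
ft_force: [0.2, 0.1, -0.3]
grip_width: 0.0103
```

Emit:
arm_command --increments '[{"dp":[0,0,0],"rotation":[0,0,0]},{"dp":[0,0,0],"rotation":[0,0,0]}]'

```text
clock: 6.9
tcp_pos: [0.5219, 0.0406, 0.3171]
eef_rot: [-3.14, -0.001, 1.243]
ft_force: [-0.1, -0.2, -0.0]
grip_width: 0.0103
```

```bash
python3 - <<'E'
from h import *
from workcell import state
shot(("wrist","w5"),("scene","s5"),("top","t5"));st=state();print(st["clock"],st["tcp_pos"],st["eef_rot"])
tip,P=brushpts(st["tcp_pos"],st["eef_rot"]);print(tip)
a=np.linspace(0,2*np.pi,24,endpoint=False);C=np.array([[.522+.043*np.cos(x),.040+.043*np.sin(x),.11] for x in a])
f=load("w5");crop(f,180,80,200,150,4,"o_w5")
print([proj(f,p).round(1).tolist() for p in P[:4]]); q=np.array([proj(f,c) for c in C]); print("rim pred",q.min(0),q.max(0)); print("base pred",proj(f,[.522,.04,0.005]))
E
```

```text
7.05 [0.5220469  0.04058986 0.31722465] [-3.14023461e+00 -8.37694555e-04  1.24189213e+00]
[0.52191438 0.04075069 0.18662482]
[[284.5, 176.0], [284.2, 208.0], [273.4, 208.0], [273.3, 176.0]]
rim pred [247.04765012 145.04036978] [311.2798609  208.29012684]
base pred [279.01127483 164.32086278]
```

View pics/o_w5.png

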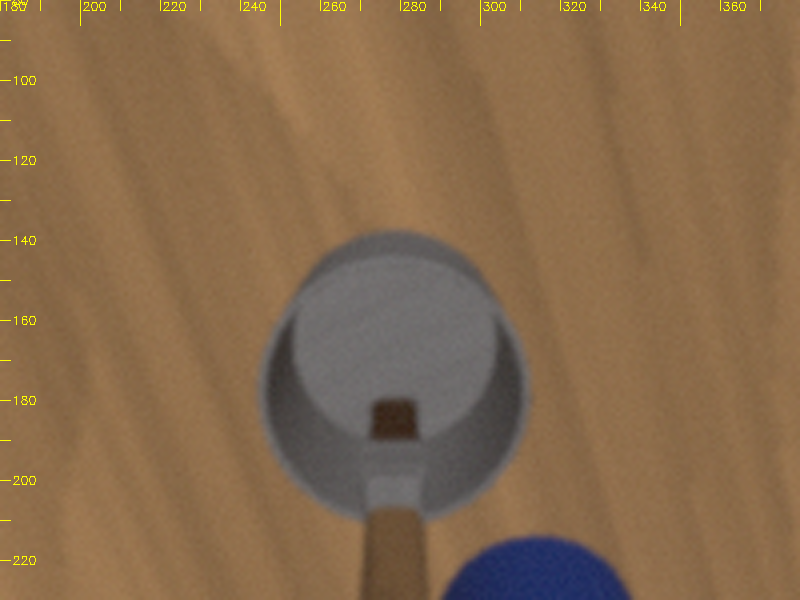

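View pics/s5.png

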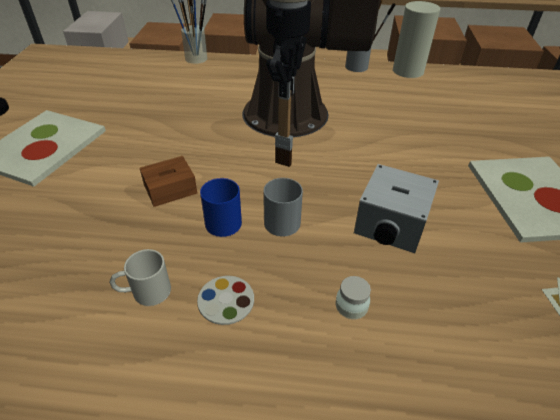

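The wrist view shows the tin's rim at columns 246–311 with its near edge at row 210, as predicted, and the brush centred in it. Descending into the tin.

Emit:
arm_command --increments '[{"dp":[0,0,-0.07],"rotation":[0,0,0]},{"dp":[0,0,-0.14],"rotation":[0,0,0]},{"dp":[0,0,-0.21],"rotation":[0,0,0]},{"dp":[0,0,-0.28],"rotation":[0,0,0]},{"dp":[0,0,-0.324],"rotation":[0,0,0]}]'

```text
clock: 7.55
tcp_pos: [0.5209, 0.04, 0.1531]
eef_rot: [-3.138, -0.0, 1.241]
ft_force: [0.1, 0.3, -0.8]
grip_width: 0.0103
```

Emit:
arm_command --increments '[{"dp":[0,0,0],"rotation":[0,0,0]},{"dp":[0,0,0],"rotation":[0,0,0]},{"dp":[0,0,0],"rotation":[0,0,0]}]'

```text
clock: 7.85
tcp_pos: [0.5218, 0.0397, 0.1545]
eef_rot: [-3.14, -0.001, 1.241]
ft_force: [-1.0, 1.5, 0.1]
grip_width: 0.0103
```

Emit:
arm_command --increments '[{"dp":[0,0,0.05],"rotation":[0,0,0]},{"dp":[0,0,0.1],"rotation":[0,0,0]},{"dp":[0,0,0.13],"rotation":[0,0,0]},{"dp":[0,0,0.13],"rotation":[0,0,0]},{"dp":[0,0,0.13],"rotation":[0,0,0]}]'

```text
clock: 8.35
tcp_pos: [0.5222, 0.0397, 0.2203]
eef_rot: [3.141, -0.001, 1.241]
ft_force: [-0.9, -0.3, -1.2]
grip_width: 0.0102
```

Emit:
arm_command --increments '[{"dp":[0,0,0],"rotation":[0,0,0]},{"dp":[0,0,0],"rotation":[0,0,0]},{"dp":[0,0,0],"rotation":[0,0,0]}]'

```text
clock: 8.65
tcp_pos: [0.5219, 0.0397, 0.2197]
eef_rot: [-3.141, -0.001, 1.241]
ft_force: [-0.1, 0.2, -1.0]
grip_width: 0.01
```

```bash
python3 - <<'E'
from h import *
from workcell import state
shot(("wrist","w6"),("scene","s6"));st=state();print(st["clock"],st["tcp_pos"],st["eef_rot"])
print(brushpts(st["tcp_pos"],st["eef_rot"])[0])
crop(load("s6"),230,120,110,130,4,"o_s6");crop(load("w6"),180,80,200,150,4,"o_w6")
E
```

```text
8.75 [0.52207927 0.03968621 0.21988346] [-3.14140985e+00 -1.19926825e-03  1.24112475e+00]
[0.52210739 0.03984213 0.08928355]
```

View pics/o_s6.png

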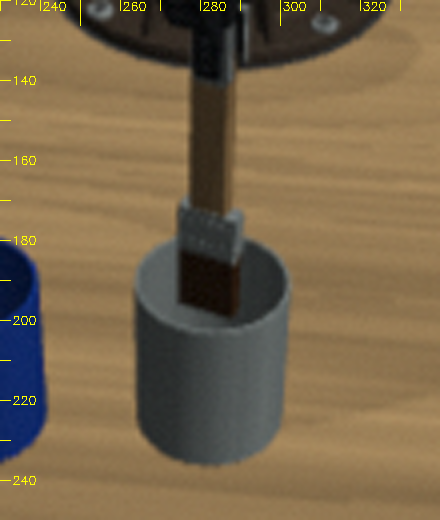

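View pics/o_w6.png

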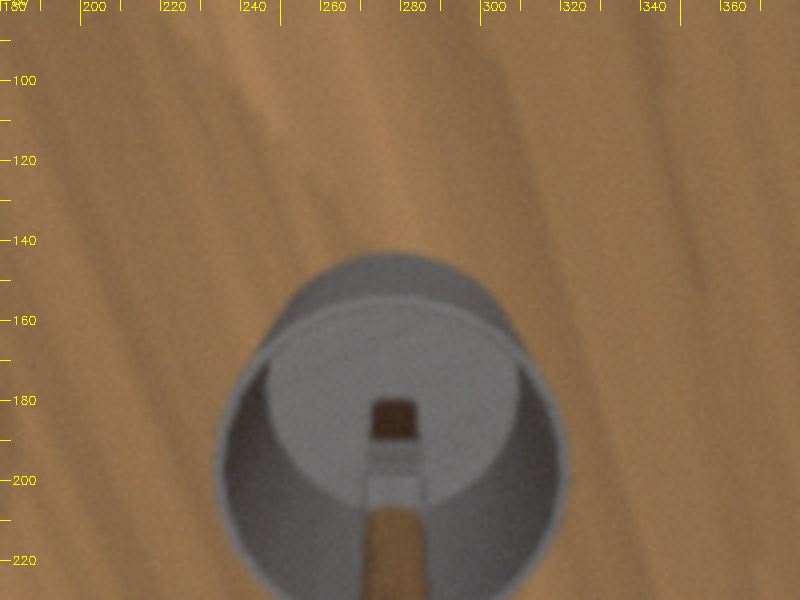

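The tip is about 84 mm above the tin's floor. The scene crop shows the bristle ends at row ~198, below the rim, with the tin unmoved. Back down again.

Emit:
arm_command --increments '[{"dp":[0,0,-0.05],"rotation":[0,0,0]},{"dp":[0,0,-0.1],"rotation":[0,0,0]},{"dp":[0,0,-0.132],"rotation":[0,0,0]},{"dp":[0,0,-0.132],"rotation":[0,0,0]},{"dp":[0,0,-0.132],"rotation":[0,0,0]}]'

```text
clock: 9.25
tcp_pos: [0.5221, 0.0397, 0.154]
eef_rot: [-3.141, -0.001, 1.241]
ft_force: [0.6, 0.3, 0.2]
grip_width: 0.0105
```

Emit:
arm_command --increments '[{"dp":[0,0,0],"rotation":[0,0,0]},{"dp":[0,0,0],"rotation":[0,0,0]},{"dp":[0,0,0],"rotation":[0,0,0]}]'

```text
clock: 9.55
tcp_pos: [0.5225, 0.0397, 0.1547]
eef_rot: [3.141, -0.001, 1.241]
ft_force: [-0.2, -0.1, -0.4]
grip_width: 0.0107
```

Emit:
arm_command --increments '[{"dp":[0,0,0.07],"rotation":[0,0,0]},{"dp":[0,0,0.14],"rotation":[0,0,0]},{"dp":[0,0,0.21],"rotation":[0,0,0]},{"dp":[0,0,0.28],"rotation":[0,0,0]},{"dp":[0,0,0.29],"rotation":[0,0,0]}]'

```text
clock: 10.05
tcp_pos: [0.5245, 0.0398, 0.3043]
eef_rot: [3.135, -0.004, 1.241]
ft_force: [0.4, 0.5, -0.4]
grip_width: 0.0103
```

Emit:
arm_command --increments '[{"dp":[0,0,0],"rotation":[0,0,0]},{"dp":[0,0,0],"rotation":[0,0,0]}]'

```text
clock: 10.25
tcp_pos: [0.5245, 0.0398, 0.3041]
eef_rot: [3.135, -0.004, 1.241]
ft_force: [0.3, -0.5, -0.3]
grip_width: 0.0103
```

```bash
cat >> h.py <<'E'
def cmd(target,yaw):
    from workcell import state
    st=state(); R0=Rn.from_euler("xyz",st["eef_rot"]); R1=Rn.from_euler("xyz",[np.pi,0,yaw])
    print("clock",st["clock"],"tcp",st["tcp_pos"].round(4),"rot",st["eef_rot"].round(4)); print("dp",((np.array(target)-st["tcp_pos"])/.5).round(4),"rot",((R1*R0.inv()).as_rotvec()/np.pi).round(4))
E
python3 -c "
from h import *
cmd([.4884,.3115,.304],np.radians(71))"
```

```text
clock 10.25 tcp [0.5245 0.0398 0.3041] rot [ 3.1345 -0.0038  1.2412]
dp [-7.220e-02  5.435e-01 -2.000e-04] rot [-0.0004  0.0025 -0.0006]
```

Emit:
arm_command --increments '[{"dp":[-0.01,0.08,0],"rotation":[-0.0004,0.0025,-0.0006]},{"dp":[-0.02,0.16,0],"rotation":[-0.0004,0.0025,-0.0006]},{"dp":[-0.032,0.24,0],"rotation":[-0.0004,0.0025,-0.0006]},{"dp":[-0.042,0.32,0],"rotation":[-0.0004,0.0025,-0.0006]},{"dp":[-0.053,0.4,0],"rotation":[-0.0004,0.0025,-0.0006]}]'

```text
clock: 10.75
tcp_pos: [0.4969, 0.2411, 0.3027]
eef_rot: [-3.14, 0.001, 1.239]
ft_force: [1.1, 0.1, -0.7]
grip_width: 0.0103
```

```bash
python3 -c "
from h import *
cmd([.4884,.3115,.304],np.radians(71))"
```

```text
clock 10.75 tcp [0.4969 0.2411 0.3027] rot [-3.1401e+00  1.3000e-03  1.2392e+00]
dp [-0.0171  0.1408  0.0026] rot [ 0.0002 -0.0006 -0.    ]
```

Emit:
arm_command --increments '[{"dp":[-0.008,0.06,0],"rotation":[0.0002,-0.0006,0]},{"dp":[-0.014,0.11,0],"rotation":[0.0002,-0.0006,0]},{"dp":[-0.017,0.141,-0.02],"rotation":[0.0002,-0.0006,0]},{"dp":[-0.017,0.141,-0.05],"rotation":[0.0002,-0.0006,0]},{"dp":[-0.017,0.141,-0.073],"rotation":[0.0002,-0.0006,0]}]'

```text
clock: 11.25
tcp_pos: [0.4877, 0.3112, 0.2638]
eef_rot: [-3.14, 0.002, 1.24]
ft_force: [0.1, 0.2, -0.7]
grip_width: 0.0103
```

Emit:
arm_command --increments '[{"dp":[0,0,0],"rotation":[0,0,0]},{"dp":[0,0,0],"rotation":[0,0,0]},{"dp":[0,0,0],"rotation":[0,0,0]}]'

```text
clock: 11.55
tcp_pos: [0.488, 0.3109, 0.2641]
eef_rot: [-3.14, 0.002, 1.239]
ft_force: [-0.4, 0.6, -0.5]
grip_width: 0.0102
```

```bash
cat > look.py <<'E'
from h import *
from workcell import state
import sys
k=sys.argv[1]
shot(("wrist","w"+k),("scene","s"+k),("top","t"+k));st=state();print(st["clock"],st["tcp_pos"],st["eef_rot"])
tip,P=brushpts(st["tcp_pos"],st["eef_rot"]);print("tip",tip)
w,s,t=load("w"+k),load("s"+k),load("t"+k)
a=np.radians(-19);x=np.array([np.cos(a),np.sin(a),0]);y=np.array([-np.sin(a),np.cos(a),0]);c=np.array([.4884,.3115,.11])
S=[c+i*.008*x+j*.02*y for i,j in ((1,1),(1,-1),(-1,-1),(-1,1))];L=[c+i*.075*x+j*.075*y for i,j in ((1,1),(1,-1),(-1,-1),(-1,1))]
for n,f in (("w",w),("s",s),("t",t)):
    for m,Q in (("slot",S),("lid",L),("tip",P[:4])): print(n,m,[proj(f,p).round(1).tolist() for p in Q])
crop(w,220,130,130,100,6,"o_w"+k);crop(s,345,100,110,130,5,"o_s"+k)
E
python3 look.py 7
```

```text
11.7 [0.48805992 0.3111375  0.26435106] [-3.14085601e+00  1.38605074e-03  1.23942169e+00]
tip [0.48791005 0.31099763 0.13375122]
w slot [[286.0, 169.2], [285.7, 202.7], [272.2, 202.6], [272.0, 169.2]]
w lid [[348.5, 118.7], [339.0, 244.9], [218.7, 244.7], [209.6, 118.6]]
w tip [[284.3, 175.8], [284.1, 207.9], [273.3, 207.9], [273.1, 175.8]]
s slot [[407.7, 194.8], [390.6, 189.9], [392.3, 185.9], [409.2, 190.7]]
s lid [[426.3, 220.6], [359.4, 200.5], [377.1, 164.1], [438.4, 180.6]]
s tip [[409.1, 186.1], [393.4, 181.7], [394.7, 178.7], [410.2, 183.0]]
t slot [[140.4, 232.2], [154.7, 239.6], [151.4, 245.5], [137.1, 238.0]]
t lid [[134.8, 198.4], [187.9, 225.6], [157.4, 280.7], [103.3, 252.2]]
t tip [[138.2, 232.0], [151.3, 238.8], [148.8, 243.2], [135.7, 236.4]]
```

View pics/o_w7.png

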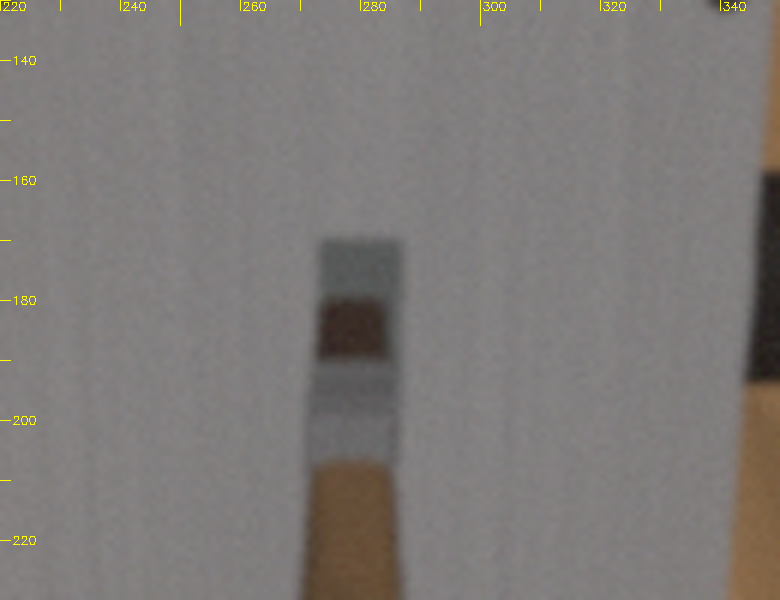

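View pics/o_s7.png

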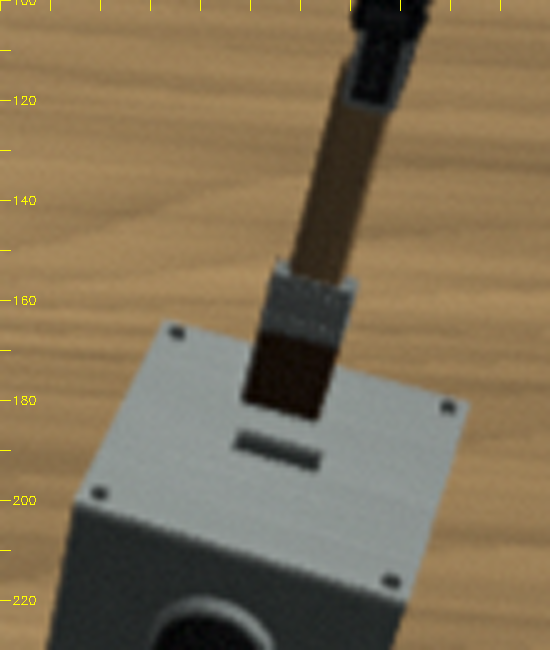

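View pics/t7.png

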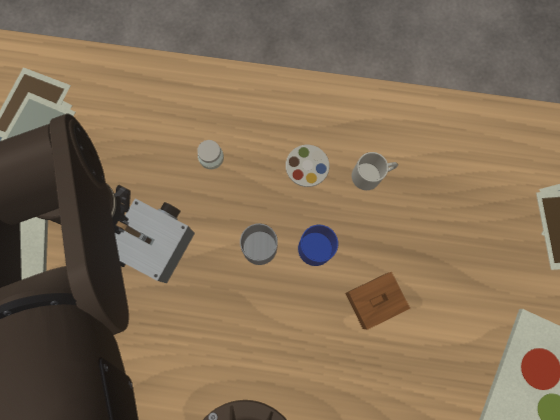

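```bash
python3 - <<'E'
from h import *
from workcell import state
st=state();tip,P=brushpts(st["tcp_pos"],st["eef_rot"])
for n in ("s7","w7"): print(n,[proj(load(n),p).round(1).tolist() for p in P[4:]])
cmd([st["tcp_pos"][0]+.0024,st["tcp_pos"][1]+.0027,.247],np.radians(71))
E
```

```text
s7 [[413.8, 169.8], [397.5, 165.5], [398.8, 162.5], [414.9, 166.8], [416.7, 159.6], [400.1, 155.3], [401.4, 152.4], [417.9, 156.6]]
w7 [[285.3, 186.6], [285.0, 223.3], [272.4, 223.2], [272.2, 186.6], [286.1, 194.9], [285.7, 235.0], [271.8, 235.0], [271.5, 194.9]]
clock 11.7 tcp [0.4881 0.3111 0.2644] rot [-3.1409e+00  1.4000e-03  1.2394e+00]
dp [ 0.0048  0.0054 -0.0347] rot [ 0.0003 -0.0004 -0.0001]
```

The wrist view shows the slot at columns 273–287 with its far end at row 170, and the bristle end at columns 273–284.5, row 180. After parallax the brush needs about +1.4 mm along its x and +3.3 mm along its y, and the scene view agrees. I'll correct, drop to just above the lid and look again.

Emit:
arm_command --increments '[{"dp":[0.0048,0.0054,0],"rotation":[0.0003,-0.0004,0]},{"dp":[0.0048,0.0054,-0.01],"rotation":[0.0003,-0.0004,0]},{"dp":[0.0048,0.0054,-0.02],"rotation":[0.0003,-0.0004,0]},{"dp":[0.0048,0.0054,-0.032],"rotation":[0.0003,-0.0004,0]},{"dp":[0.0048,0.0054,-0.032],"rotation":[0.0003,-0.0004,0]}]'

```text
clock: 12.2
tcp_pos: [0.4899, 0.3135, 0.2472]
eef_rot: [-3.141, 0.001, 1.239]
ft_force: [-0.2, 0.6, -1.3]
grip_width: 0.0106
```

Emit:
arm_command --increments '[{"dp":[0,0,0],"rotation":[0,0,0]},{"dp":[0,0,0],"rotation":[0,0,0]},{"dp":[0,0,0],"rotation":[0,0,0]}]'

```text
clock: 12.5
tcp_pos: [0.4899, 0.3136, 0.2473]
eef_rot: [-3.141, 0.001, 1.239]
ft_force: [-0.4, 0.5, -1.1]
grip_width: 0.0103
```

```bash
sed -i 's/crop(w,220,130,130,100,6,"o_w"+k);crop(s,345,100,110,130,5,"o_s"+k)/crop(w,250,150,60,60,10,"o_w"+k);crop(s,380,150,50,60,10,"o_s"+k)/' look.py; python3 look.py 8
```

```text
12.65 [0.48994162 0.31357462 0.24732863] [-3.14077149e+00  1.16821118e-03  1.23945049e+00]
tip [0.48979058 0.31346524 0.11672876]
w slot [[285.5, 175.0], [285.1, 209.8], [271.1, 209.8], [270.8, 175.0]]
w lid [[351.1, 122.4], [340.8, 253.4], [215.4, 253.3], [205.3, 122.3]]
w tip [[284.4, 176.1], [284.1, 208.1], [273.3, 208.0], [273.1, 176.0]]
s slot [[407.7, 194.8], [390.6, 189.9], [392.3, 185.9], [409.2, 190.7]]
s lid [[426.3, 220.6], [359.4, 200.5], [377.1, 164.1], [438.4, 180.6]]
s tip [[408.6, 192.3], [393.1, 187.9], [394.4, 184.9], [409.8, 189.2]]
t slot [[140.4, 232.2], [154.7, 239.6], [151.4, 245.5], [137.1, 238.0]]
t lid [[134.8, 198.4], [187.9, 225.6], [157.4, 280.7], [103.3, 252.2]]
t tip [[139.3, 232.2], [152.2, 238.9], [149.7, 243.3], [136.8, 236.6]]
```

View pics/o_w8.png

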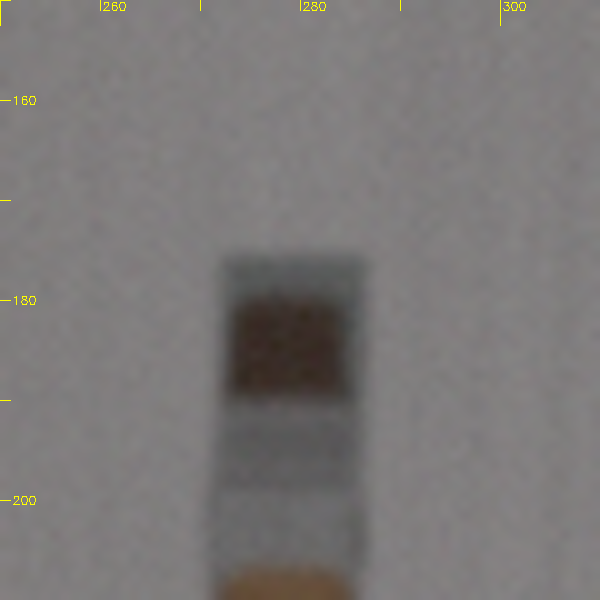

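View pics/o_s8.png

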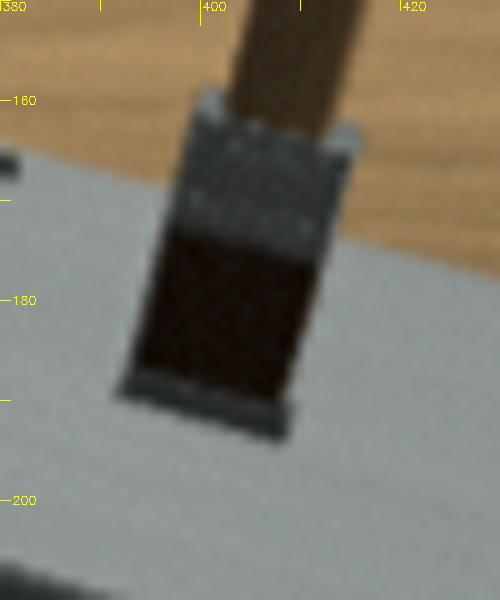

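The wrist crop shows the slot at columns 272.2–286.5 with its far end at row 175.5, and the bristles at 272.8–284.7 with their far edge at row 179.5. After dropping through the last ~7 mm that is centred along y, and needs about +0.5 mm in x. The scene crop (tip 393.7–407.8, slot 391.5–408.5) agrees. Easing in.

Emit:
arm_command --increments '[{"dp":[0.0012,-0.0004,0],"rotation":[0,0,0]},{"dp":[0.0012,-0.0004,-0.008],"rotation":[0,0,0]},{"dp":[0.0012,-0.0004,-0.016],"rotation":[0,0,0]},{"dp":[0.0012,-0.0004,-0.022],"rotation":[0,0,0]},{"dp":[0.0012,-0.0004,-0.022],"rotation":[0,0,0]}]'

```text
clock: 13.15
tcp_pos: [0.4902, 0.3132, 0.2356]
eef_rot: [-3.14, 0.002, 1.239]
ft_force: [-0.6, 0.3, -0.2]
grip_width: 0.0104
```

```bash
python3 look.py 9 | head -2
```

```text
13.3 [0.49055907 0.31339147 0.23633419] [-3.14073294e+00  1.19623534e-03  1.23943978e+00]
tip [0.49040207 0.31328027 0.10573433]
```

View pics/o_w9.png

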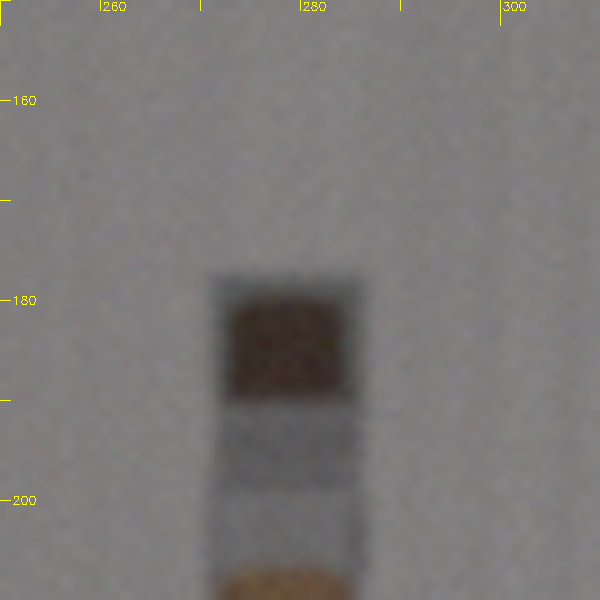

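View pics/o_s9.png

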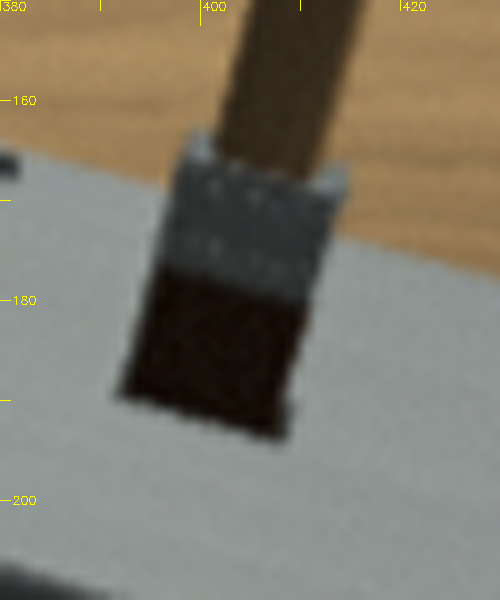

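The bristles now sit inside the slot outline with even margins of about 1.5–2 px on every visible side, and no contact force. Continuing down in small steps.

Emit:
arm_command --increments '[{"dp":[0,0,-0.01],"rotation":[0,0,0]},{"dp":[0,0,-0.02],"rotation":[0,0,0]},{"dp":[0,0,-0.03],"rotation":[0,0,0]},{"dp":[0,0,-0.04],"rotation":[0,0,0]},{"dp":[0,0,-0.04],"rotation":[0,0,0]}]'

```text
clock: 13.8
tcp_pos: [0.4901, 0.3131, 0.2154]
eef_rot: [-3.14, 0.002, 1.239]
ft_force: [-0.3, -1.0, -1.1]
grip_width: 0.0101
```

```bash
python3 look.py 10 | head -2
```

```text
13.95 [0.49063629 0.31341991 0.21638903] [-3.14078003e+00  1.12948864e-03  1.23941657e+00]
tip [0.49048794 0.31331496 0.08578916]
```

View pics/o_w10.png

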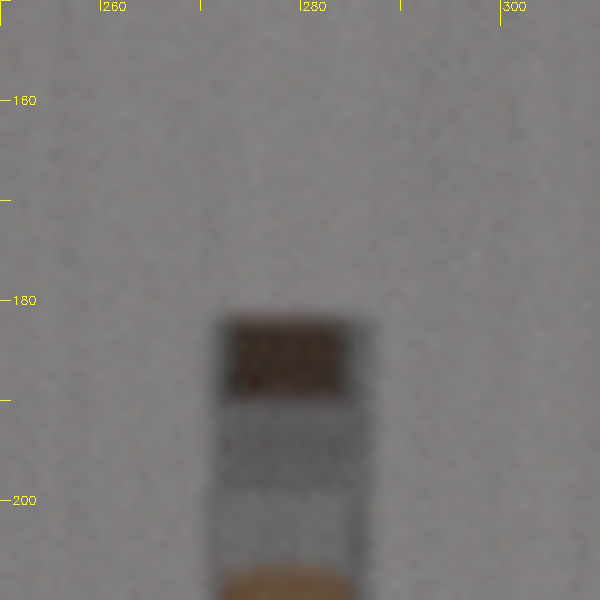

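View pics/o_s10.png

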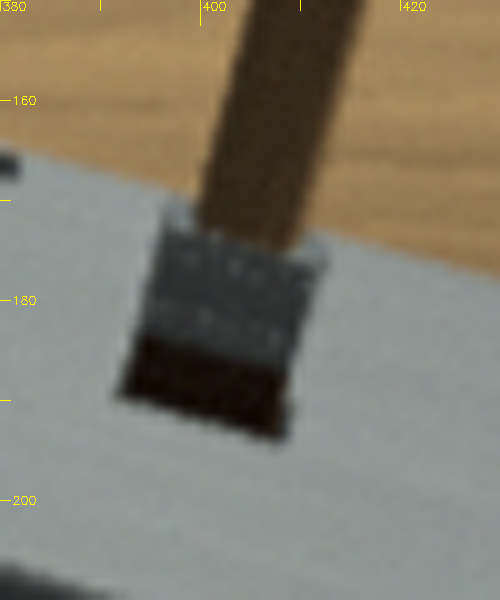

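Entering cleanly with forces within noise. Margins suggest nudging +0.5 mm in slot x and +0.8 mm in slot y. Nudging and going on down.

Emit:
arm_command --increments '[{"dp":[0.0015,0.0012,0],"rotation":[0.0002,-0.0004,0]},{"dp":[0.0015,0.0012,-0.012],"rotation":[0.0002,-0.0004,0]},{"dp":[0.0015,0.0012,-0.024],"rotation":[0.0002,-0.0004,0]},{"dp":[0.0015,0.0012,-0.04],"rotation":[0.0002,-0.0004,0]},{"dp":[0.0015,0.0012,-0.04],"rotation":[0.0002,-0.0004,0]}]'

```text
clock: 14.45
tcp_pos: [0.4906, 0.3136, 0.1949]
eef_rot: [-3.14, 0.002, 1.239]
ft_force: [-0.9, -0.0, -0.1]
grip_width: 0.0103
```

```bash
python3 look.py 11 | head -2
```

```text
14.6 [0.4914012  0.31401798 0.19631241] [3.14153908e+00 2.80105142e-04 1.23938483e+00]
tip [0.49139591 0.31398111 0.06571241]
```

View pics/o_w11.png

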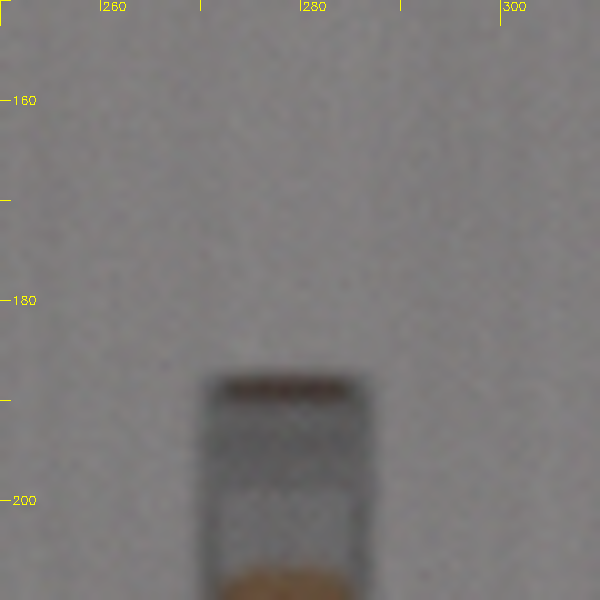

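View pics/o_s11.png

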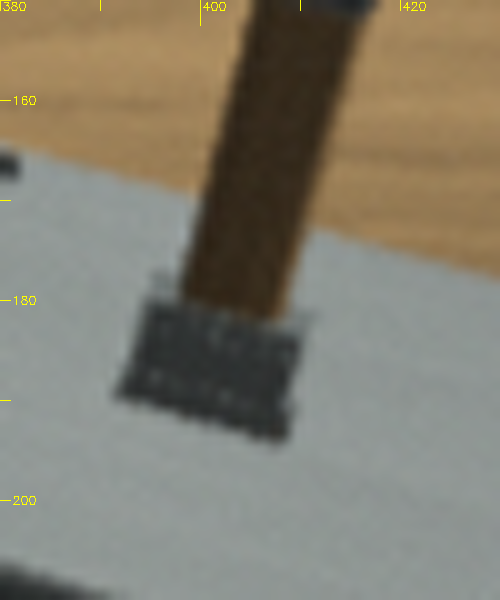

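Emit:
arm_command --increments '[{"dp":[0.0003,0.0008,-0.015],"rotation":[0,0,0]},{"dp":[0.0003,0.0008,-0.03],"rotation":[0,0,0]},{"dp":[0.0003,0.0008,-0.045],"rotation":[0,0,0]},{"dp":[0.0003,0.0008,-0.06],"rotation":[0,0,0]},{"dp":[0.0003,0.0008,-0.072],"rotation":[0,0,0]}]'

```text
clock: 15.1
tcp_pos: [0.4913, 0.3143, 0.1593]
eef_rot: [-3.141, 0.001, 1.239]
ft_force: [0.6, -0.2, 0.8]
grip_width: 0.0103
```

Emit:
arm_command --increments '[{"dp":[0,0,0],"rotation":[0,0,0]},{"dp":[0,0,0],"rotation":[0,0,0]},{"dp":[0,0,0],"rotation":[0,0,0]},{"dp":[0,0,0],"rotation":[0,0,0]},{"dp":[0,0,0],"rotation":[0,0,0]}]'

```text
clock: 15.6
tcp_pos: [0.4914, 0.3144, 0.1596]
eef_rot: [-3.142, 0.0, 1.239]
ft_force: [0.9, -0.5, -1.4]
grip_width: 0.0103
```

```bash
python3 look.py 12 | head -2; python3 -c "
from workcell import state
s=state();print(s['ft_force'],s['torque'],s['joint_vel'].round(4),s['grip_width'])"
```

```text
15.75 [0.49134669 0.31429628 0.15948465] [-3.14131402e+00  6.81464987e-04  1.23942913e+00]
tip [0.49128333 0.31422396 0.02888468]
[-0.01897893  0.07961244 -0.52318562] [ 0.01823715 -0.02510078  0.01125079] [ 0.0011  0.0003 -0.0003  0.0011  0.0012 -0.0015] 0.010425756604262862
```

View pics/o_w12.png

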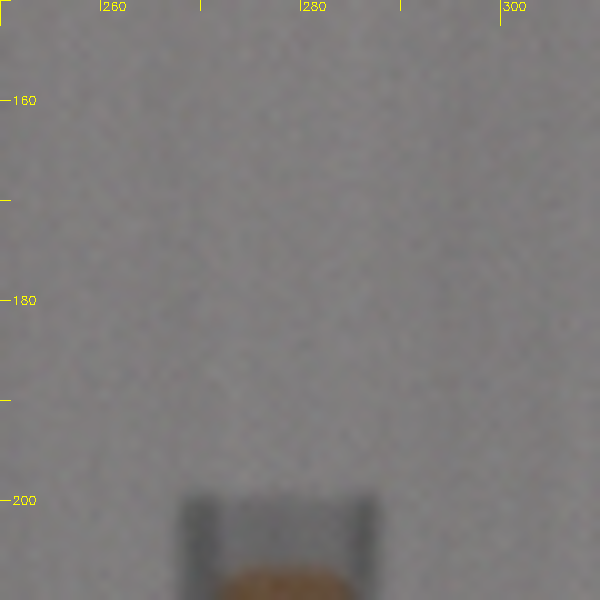

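View pics/s12.png

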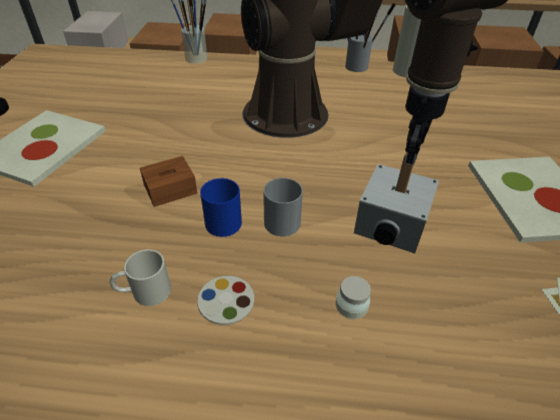

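View pics/o_s12.png

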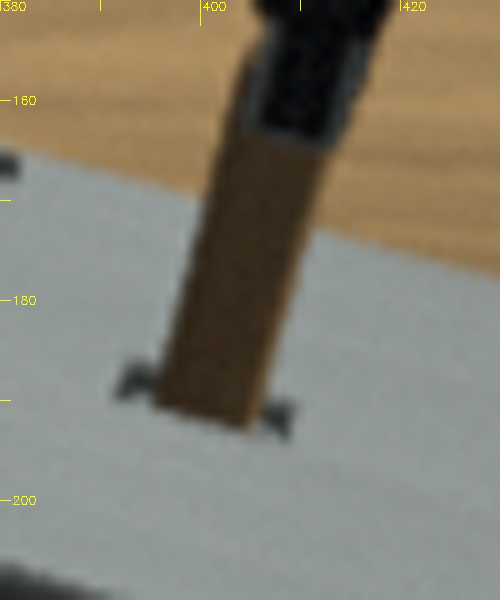

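Only the handle is in the slot now, with side gaps in the wrist crop of 3.0 px left and 2.1 px right. A 0.4 mm nudge will centre it, then let it settle.

Emit:
arm_command --increments '[{"dp":[-0.0008,0.0003,0],"rotation":[0,0,0]},{"dp":[-0.0008,0.0003,0],"rotation":[0,0,0]},{"dp":[-0.0008,0.0003,0],"rotation":[0,0,0]},{"dp":[-0.0008,0.0003,0],"rotation":[0,0,0]},{"dp":[-0.0008,0.0003,0],"rotation":[0,0,0]}]'

```text
clock: 16.25
tcp_pos: [0.4909, 0.3144, 0.1595]
eef_rot: [-3.141, 0.001, 1.239]
ft_force: [-0.5, 0.1, -0.4]
grip_width: 0.0106
```

Emit:
arm_command --increments '[{"dp":[0,0,0],"rotation":[0,0,0]},{"dp":[0,0,0],"rotation":[0,0,0]},{"dp":[0,0,0],"rotation":[0,0,0]},{"dp":[0,0,0],"rotation":[0,0,0]},{"dp":[0,0,0],"rotation":[0,0,0]}]'

```text
clock: 16.75
tcp_pos: [0.4909, 0.3145, 0.1595]
eef_rot: [-3.141, 0.001, 1.239]
ft_force: [0.2, 0.3, -0.9]
grip_width: 0.0109
```

```bash
python3 look.py 13 | head -2; python3 -c "
from workcell import state
s=state();print(s['ft_force'],s['joint_vel'].round(4),s['grip_width'])"; python3 -c "
from h import *
import numpy as np
a,b=load('s0' if 0 else 'scene0')['frame'].astype(int),load('s13')['frame'].astype(int)
d=abs(a-b).max(2); print('tin',d[175:240,260:305].max(),'pot',d[275:320,335:375].max(),'mug',d[250:305,110:172].max(),'pal',d[275:325,195:258].max())
crop(load('w13'),250,185,60,40,10,'f_w13')"
```

```text
16.9 [0.4909283  0.31447372 0.1594806 ] [-3.14127740e+00  6.70108577e-04  1.23941190e+00]
tip [0.49086089 0.31440436 0.02888064]
[-0.48725036 -1.01419357 -0.87410396] [-0.0005  0.0014 -0.0009 -0.0013 -0.0001  0.0007] 0.010179120050637529
tin 11 pot 11 mug 12 pal 12
```

View pics/f_w13.png

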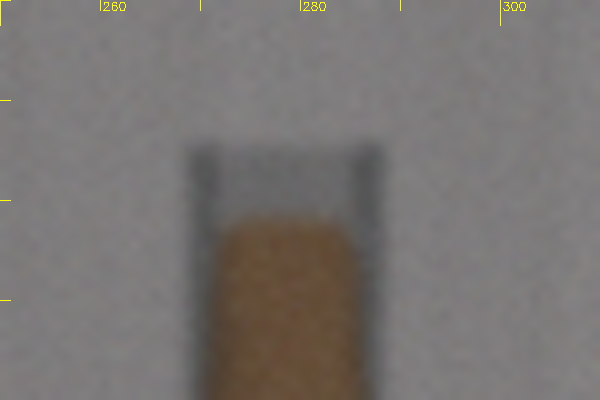

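The handle is centred in the slot (gaps ~2.5 px left and ~2.7 px right), with forces at noise level and the arm still. Tin, pot, mug and palette show no pixel change beyond noise. Handing in.

```bash
python3 -c "
from workcell import *
print(sign_off())"
```

```text
the job is handed in; nothing more can be done
None
```

I took the brush out of the stand and worked it in the grey tin: tip about 19 mm above the floor, then 84 mm, then 19 mm again. I then passed it through the slot and handed in at about 17 s with the brush still gripped. No verdict was reported.

**Final pose:** by the arm's readings the tip is about 81 mm below the lid top and the tool is vertical within 0.001 rad. The handle is centred in the slot, with about 2.5 px of gap on each side in the wrist camera.

**Contact and grip:** the arm was still, outside force was about 1.5 N or less (noise level), and the finger opening was 10–11 mm.

**Other objects:** the tin, pot, mug and palette show no change from the first picture beyond image noise.

**Disagreements:**
- The wrist camera put the bristle end about 3 mm off along the brush's width compared with the arm's readings. I corrected for this by lining it up with the slot in the pictures.
- The scene camera suggested the tip might sit 2–5 mm higher than computed, which still leaves it well inside the allowed depth.

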